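# Clamp up a chip sandwich in the bonding jig

## Robot

A 6-joint arm with a two-finger parallel gripper is mounted at the origin on a cart in front of the work surface, level with it; the furniture and walls round the work are solid. World frame = base frame: x ahead of the robot, y to its left, z up, the work surface at z = 0. Lengths are in mm, angles in rad, forces in N, time in s.
With the tool pointing down it reaches from about 300 to 775 mm from the base axis. Payload 14.6 kg.
Tool frame: the origin (TCP) lies midway between the tips of the shut fingers; the grasp point (between the pads) lies manip.tcp_to_grasp behind it (manip.tcp_to_grasp is the distance from the TCP to the grasp point, in mm); x points along the fingers, z is the direction in which the jaws open and shut, and the axes are right-handed (so a half turn about x gives the same grasp; the last joint's range is limited). The gripper opens to 94 mm and grips with 3 to 60 N. Pads are 16 mm wide; open, the fingers measure 119 mm over their backs; the gripper's body (75 mm by 177 mm) begins 78 mm behind the grasp point.
Start: joints at [1.046, 0.3, 1.521, -0, 1.321, -0.067], TCP at [243.083, 493.356, 205.446] pointing down, gripper open.
Joint ranges: [-3.03, 3.03], [-0.79, 2.21], [0.23, 2.52], [-1.04, 4.18], [0, 3.07], [-2.55, 2.55]. Speed limits (rad/s): [2.22, 2.22, 2.57, 3.14, 3.14, 3.14].

## Interface

Orientations are given as [roll, pitch, yaw] about the fixed x, y, z axes, in that order (R = Rz(yaw) Ry(pitch) Rx(roll)).
In Python, from cell import manip gives the robot as it stands.
- The arm moves only by the shell command python3 -m jog 'ROWS' [FORCE]. ROWS is JSON, a list of rows, each an object of numbers: "grip": the opening, from 0 (shut) to 1 (fully open); "tx", "ty", "tz": the shift along the tool's x, y, z in units of 40 mm (1.0 is 40 mm); "turn": the turn about the tool's x in units of 6 degrees (1.0 is 6 degrees). In form: [{"grip": .., "tx": .., "ty": .., "tz": .., "turn": ..}, ...]. A call has 1 to 12 rows; each row is the pose to reach, as a shift and turn from the pose commanded when the call began, along the tool's axes at that moment; what a row does not reach only later rows make up. A row lasts 1/12 s, in which the tool goes at most 41.7 mm and 7.16 degrees, less where a joint would pass 70% of its speed; a pose out of reach is approached as far as the arm can. A call with a gripper value outside its range is refused whole. The fingers move at their own pace and stop on an object; FORCE is the grip in N (left out, the last holds). Time passes only in rows, so rows that repeat a pose let the fingers close. It gives the time, the measured TCP pose, the force and the opening at its end, in the units of the state.
- manip.read_state(): the state, without advancing time (a new reading comes with each control period).
- manip.camera(name): name is "scene" or "side" or "wrist"; returns a dict with "image" (480x640x3 uint8, red, green, blue), "fx", "fy", "cx", "cy" (pixels), "eye" and "attitude" of the camera in the world. Camera axes: x right, y up, looking along -z (the intrinsics and any distortion apply to the point x, -y, -z); pixel columns grow to the right and rows downward; lengths in mm; the calibration is good to about 2 mm. The wrist camera is an equidistant fisheye: a pixel r from the principal point sees the ray r / f radians off the axis. A picture is of the moment at which its call begins. There is no depth.
- manip.sign_off(): hands the job in, once; it reports no verdict.
The state is a dict: "clock": time; "joints": joint angles; "qd": joint speeds; "effort": joint torques, N m; "eef_pos": TCP position; "eef_rot": TCP orientation; "wrist_force": force on the tool from outside, world axes, zero at the start; "moment": the same for the moment, N m; "finger_gap": finger opening in mm.
Only numpy, scipy, OpenCV 4.12 (cv2) and the standard library are available. Lean on these libraries where they do the work, as an engineer would, in place of code of your own. Each camera call takes 0.05 s, during which the arm holds its last target. There are 200 camera calls.

## Task

Assemble the acrylic fluid chip for bonding: lay the cover layer (the one with two small through holes) on the base layer that already lies in the jig, then the steel pressure plate on top of it, each square against the three locating pins and edge to edge with the one below. Then close the toggle clamp on the pile, pressing its handle down past the dead point until it snaps shut and stays. Leave the pen, the small bottle and the specimen cup where they are.

Things in the scene. Friction and masses are not known exactly. Their poses are not given: they have to be found in the camera images.
- nest (a point): Centre of the pile's place in the bonding jig, on a raised bed (69 x 44 mm, 16 mm over the worktop; plates overhang it 3 mm). x along the pile's 75 mm side towards the toggle clamp, z up. Three steel pins, 8 mm thick, 23 mm high over the bed: axes at x, y = (-25, -29) and (25, -29) mm for the long side, (41.5, 0) for the short side. Sides -x and +y are open.
- jig: The bonding jig, fixed: dark grey plate 220 x 104 x 10 mm with bed, pins and toggle clamp. Origin on the worktop, 16 mm below point nest, same axes; the plate spans x = -57 to 163 mm. Clamp pedestal and cheeks: x = 61 to 153 mm, 46 mm wide, up to 59 mm over the worktop. Between the two long-side pins there is a 42 mm gap for a finger.
- base_layer_mid (a point): Base layer, loose: pale acrylic plate 75 x 50 x 8 mm with a winding channel in its top, already on the bed against the pins (within 0.6 mm). Point: its centre, half-way up. x along the 75 mm side, z up.
- cover_layer_mid (a point): Cover layer, loose, about 40 g: pale acrylic plate 75 x 50 x 8 mm with two 6 mm through holes 56 mm apart on its long centre line (alike either way round), lying flat on the worktop. Point: its centre, 4 mm over its underside. x along the 75 mm side, y across the 50 mm width, z up.
- pressure_plate_mid (a point): Pressure plate, loose, about 300 g: grey steel plate 75 x 50 x 12 mm with a ring mark in the middle of its top for the clamp's foot (alike either way round), lying flat on the worktop. Point: its centre, 6 mm over its underside. x along the 75 mm side, y across the 50 mm width, z up.
- handle_grip (a point): Point on the centre line of the clamp handle's rubber sleeve (66 mm long, 16 x 16 mm), 27 mm from its free end. x along the handle to its free end, y across it, parallel to the hinges. Open, it slopes up, away from the pile, at 46 degrees; shut, 9 degrees down. Pinch it across its width from above and lead it down, or push on its upper side (not its end); 8 N or so are enough.
- clamp_handle (a joint): Handle angle against the arm, rad: 0 open, 2.485 dead point, 2.545 shut (stop). Site handle_grip then lies, in the frame of point nest (x, z in mm, y = 0), at: 0: (193, 126); 0.66: (208, 112); 1.21: (208, 105); 1.74: (203, 94); 2.03: (199, 84); 2.24: (197, 74), spring met here; 2.485: (194, 53); 2.545: (194, 44), or 5 mm lower under load. Past the dead point it holds itself.
- clamp_arm (a joint): Clamp arm, rad: 0 upright (open, stays there by itself), about 1.55 lying level on the pile. It is driven by the handle and swings down on the pile as the handle goes down, so keep that space free. Open, it stays more than 70 mm from the pile's centre and reaches 150 mm over the worktop.
- clamp_tip (a joint): Travel by which the sprung rubber foot (18 mm across) of the arm is pushed in, m: 0 free, about 0.005 with the clamp shut on the full pile of 28 mm (about 11 N), under 0.002 on a pile that lacks a layer.
- pen: Marker pen, 135 mm long, 17 mm thick, lying near the front edge; leave it alone. Origin under its middle.
- dropper_bottle: Small bottle 27 x 27 x 58 mm standing to the left; leave it alone. Origin at the centre of its underside.
- cup: Specimen cup 60 x 60 x 70 mm with a screw lid standing to the right; leave it alone. Origin at the centre of its underside.
Not all that is in view belongs to the job. What is shaped like the part that bears pressure_plate_mid but pink is not meant.

How it is judged (in metres and radians):
On the way, in this order (a step that is already met when the one before it is completed fails the run):
1. the cover layer lies flat and square on the base layer, edges flush within 2.5 mm, with the clamp still open (x of cover_layer_mid in the frame of base_layer_mid between -0.0025 and 0.0025 m and y of cover_layer_mid in the frame of base_layer_mid between -0.0025 and 0.0025 m and z of cover_layer_mid in the frame of base_layer_mid between 0.006 and 0.01 m and angle between the x axis of cover_layer_mid and the x axis of base_layer_mid, either way round below 0.05 rad and angle between the z axis of cover_layer_mid and the z axis of base_layer_mid, either way round below 0.05 rad and value of joint clamp_handle below 1.5 rad), for 0.2 s.
2. the pressure plate lies flat and square on the cover layer, edges flush within 2.5 mm (x of cover_layer_mid in the frame of base_layer_mid between -0.0025 and 0.0025 m and y of cover_layer_mid in the frame of base_layer_mid between -0.0025 and 0.0025 m and z of cover_layer_mid in the frame of base_layer_mid between 0.006 and 0.01 m and angle between the x axis of cover_layer_mid and the x axis of base_layer_mid, either way round below 0.05 rad and angle between the z axis of cover_layer_mid and the z axis of base_layer_mid, either way round below 0.05 rad and x of pressure_plate_mid in the frame of cover_layer_mid between -0.0025 and 0.0025 m and y of pressure_plate_mid in the frame of cover_layer_mid between -0.0025 and 0.0025 m and z of pressure_plate_mid in the frame of cover_layer_mid between 0.008 and 0.012 m and angle between the x axis of pressure_plate_mid and the x axis of cover_layer_mid, either way round below 0.05 rad and angle between the z axis of pressure_plate_mid and the z axis of cover_layer_mid, either way round below 0.05 rad), for 0.2 s.
3. the clamp is snapped shut past its dead point with its foot pressed on the pile (value of joint clamp_handle above 2.51 rad and value of joint clamp_tip above 0.003 m), for 0.2 s.
At the end, for the whole second after the job is handed in: Base layer within 3 mm of its place at the pins; cover layer flat on it and pressure plate flat on that, each within 2.5 mm (x, y) and 0.05 rad (yaw, tilt) of the plate below; handle past its dead point (joint over 2.51 rad), the clamp foot pushed in by over 3 mm (all of step 2 and all of step 3 and x of base_layer_mid in the frame of nest between -0.003 and 0.003 m and y of base_layer_mid in the frame of nest between -0.003 and 0.003 m and z of base_layer_mid in the frame of nest between 0.002 and 0.006 m and angle between the x axis of base_layer_mid and the x axis of nest, either way round below 0.05 rad and angle between the z axis of base_layer_mid and the z axis of nest, either way round below 0.05 rad); the robot touches nothing.
It fails at once if the pen, bottle or cup was moved by more than 30 mm (distance of any of pen, dropper_bottle, cup from where it was at the start of the episode above 0.03 m).
It also fails if it takes over 66 s, if anything falls off the work surface, if the arm or the gripper's body presses on something with over 40 N, if the wrist force passes 120 N, or if a joint passes its speed limit or range.

## Working session

There is one attempt and no reset: what is moved stays moved. The work goes in short steps, Python scripts to look and compute and a shell command to move; the robot and the scene stay as the last step left them, time stands still between calls to the robot, and variables do not carry over. Pictures are saved under pics/ and viewed, about 8 in all and at most 12, crops included, and the job is handed in when it is done.

```bash
ls; mkdir -p pics; cat > h.py <<'E'
import numpy as np, cv2
from scipy.spatial.transform import Rotation as R
from cell import manip
def shot(name,fn=None):
    c=manip.camera(name)
    if fn: cv2.imwrite('pics/'+fn,c['image'][:,:,::-1])
    return c
def rot(c):
    a=np.array(c['attitude'],float)
    return a if a.shape==(3,3) else R.from_euler('xyz',a).as_matrix()
def ray(c,u,v,fish=False):
    x=(u-c['cx'])/c['fx'];y=(v-c['cy'])/c['fy']
    if fish:
        r=np.hypot(x,y); d=np.array([x/r*np.sin(r),-y/r*np.sin(r),-np.cos(r)]) if r>0 else np.array([0,0,-1.])
    else: d=np.array([x,-y,-1.])
    d=rot(c)@d; return np.array(c['eye'],float),d/np.linalg.norm(d)
def plane(c,u,v,z,fish=False):
    e,d=ray(c,u,v,fish); return e+d*(z-e[2])/d[2]
def proj(c,p,fish=False):
    q=rot(c).T@(np.array(p,float)-np.array(c['eye'])); x,y,z=q[0],-q[1],-q[2]
    if fish:
        r=np.hypot(x,y);t=np.arctan2(r,z);return c['cx']+c['fx']*t*x/r,c['cy']+c['fy']*t*y/r
    return c['cx']+c['fx']*x/z,c['cy']+c['fy']*y/z
def tri(a,b):
    (e1,d1),(e2,d2)=a,b
    s=np.linalg.lstsq(np.stack([d1,-d2],1),e2-e1,rcond=None)[0]
    p,q=e1+s[0]*d1,e2+s[1]*d2; return (p+q)/2,np.linalg.norm(p-q)
E
python3 - <<'E'
from h import *
print(manip.read_state(), manip.tcp_to_grasp)
ims=[]
for n in ['scene','side','wrist']:
    c=shot(n,n+'0.png'); print(n,{k:v for k,v in c.items() if k!='image'})
E
```

```text
pics
{'clock': 0.0, 'joints': array([ 1.04640506e+00,  3.00448468e-01,  1.52160918e+00,  3.31938653e-05,
        1.32070907e+00, -6.66052054e-02]), 'qd': array([-0.00026301, -0.00142251,  0.00095584,  0.00204696,  0.00057229,
        0.0005266 ]), 'effort': array([-1.37037121e-03, -5.31809485e+01, -3.52743173e+01,  7.07437587e-02,
        2.44183384e-02, -1.60542487e-05]), 'eef_pos': array([242.9384008 , 493.12966709, 204.88686304]), 'eef_rot': array([ 3.0476095 ,  1.56962182, -2.12257378]), 'wrist_force': array([ 0.78313769,  0.09513406, -0.10109219]), 'moment': array([0.00765772, 0.03445758, 0.04045569]), 'finger_gap': 93.82874505503038} 18.8
scene {'fx': 440.8859527898267, 'fy': 440.8859527898267, 'cx': 321.15341132272346, 'cy': 233.45498305408682, 'eye': array([-152.4390408 , -791.21489374, 1027.33063589]), 'attitude': array([ 0.84020175,  0.01047278, -0.66416246])}
side {'fx': 520.086443921316, 'fy': 520.086443921316, 'cx': 313.11503872703713, 'cy': 234.01221203160753, 'eye': array([-287.42921729, 1182.19217159,  640.42031692]), 'attitude': array([ 1.21090284, -0.02305049, -2.56746683])}
wrist {'fx': 371.64829954431775, 'fy': 371.64829954431775, 'cx': 312.3753223209328, 'cy': 241.71995817468058, 'eye': array([183.47979439, 522.88788299, 383.79956926]), 'attitude': array([-0.23796252,  0.00257887,  1.11274278])}
```

View pics/scene0.png

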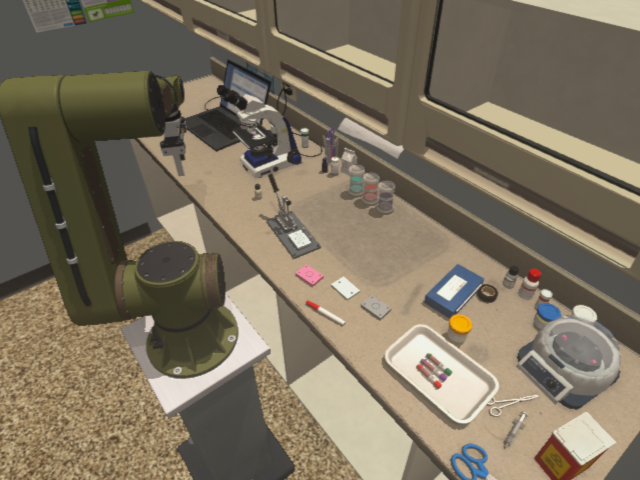

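View pics/side0.png

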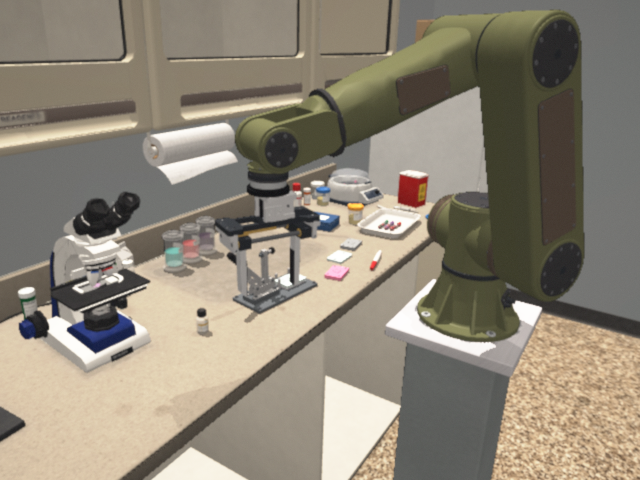

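The scene view shows the jig at (293,233) with its clamp at (283,205). There are three loose plates: pink at (309,275), pale with two holes at (345,288) and grey at (376,308). The pen is at (325,313), the bottle at (257,192) and the cup at (459,328). The side view shows the same plates at (337,272), (340,257) and (351,243). The cover is the pale one and the pressure plate is the grey one, which I'll confirm in a crop.

```bash
python3 - <<'E'
from h import *
c=shot('scene'); s=shot('side')
im=c['image'][:,:,::-1]
a=cv2.resize(im[190:335,240:440],None,fx=4,fy=4,interpolation=cv2.INTER_CUBIC)
cv2.imwrite('pics/crop1.png',a)
for n,uv,sv,z in [('cover',(345,288),(340,257),8),('press',(376,308),(351,243),12),('pink',(309,275),(337,272),12),('nestpile',(299,240),(292,285),24),('bottle',(257,192),(202,325),20),('cup',(459,328),(356,212),50),('pen',(325,313),(376,260),10)]:
    print(n,plane(c,*uv,z).round(),plane(s,*sv,z).round(),[np.round(t,1) for t in tri(ray(c,*uv),ray(s,*sv))])
E
```

```text
cover [ 444. -130.    8.] [ 436. -117.    8.] [array([ 444.2, -128.1,    3.6]), np.float64(3.9)]
press [ 462. -247.   12.] [ 461. -232.   12.] [array([ 466.5, -243.4,    6.5]), np.float64(1.7)]
pink [388. -22.  12.] [383.  -8.  12.] [array([389.9, -18.5,   7.1]), np.float64(1.8)]
nestpile [451. 118.  24.] [426. 156.  24.] [array([452.7, 126.3,   9.4]), np.float64(12.7)]
bottle [487. 442.  20.] [480. 438.  20.] [array([483. , 437.7,  21.3]), np.float64(5.8)]
cup [ 566. -454.   50.] [ 551. -428.   50.] [array([ 567. , -452.9,   42.8]), np.float64(6.8)]
pen [ 336. -168.   10.] [ 333. -158.   10.] [array([ 337.1, -165.8,    6.5]), np.float64(1.5)]
```

View pics/crop1.png

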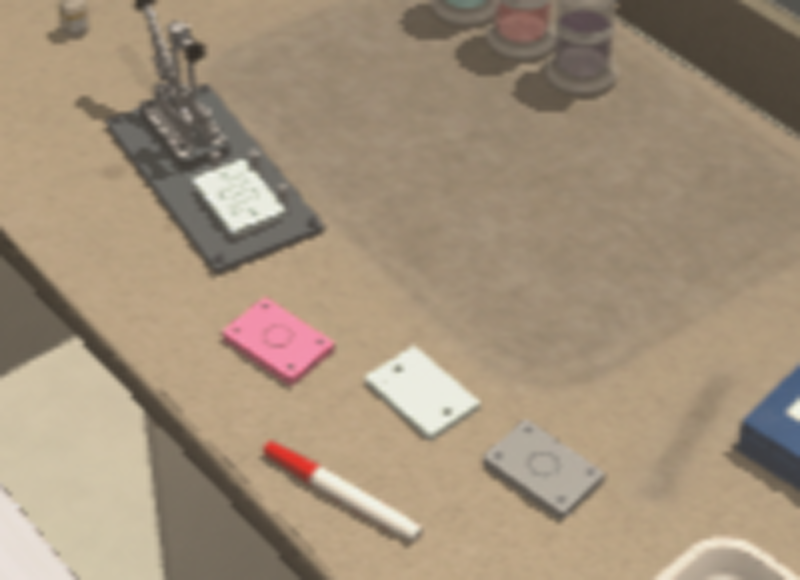

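The crop confirms it: the pale plate with two holes (crop 422,392) is the cover. The grey plate with a ring (crop 543,467) is the pressure plate, and the pink one (crop 278,340) is the decoy. The two long-side pins are on the jig's far side and the clamp is to the left, so nest x is roughly world +y. Next I'll work out the tool axes and the first move.

```bash
cat >> h.py <<'E'
def tool():
    s=manip.read_state(); return np.array(s['eef_pos']),R.from_euler('xyz',s['eef_rot']).as_matrix(),s
def units(target):
    p,M,s=tool(); d=M.T@(np.array(target)-p)/40; return d.round(3)
E
python3 - <<'E'
from h import *
p,M,s=tool(); print(M.round(3)); print(units([440,-130,200]), units([444,-190,260]))
c=shot('scene'); hsv=cv2.cvtColor(c['image'],cv2.COLOR_RGB2HSV)
m=cv2.inRange(c['image'],(200,205,190),(255,255,255)); 
for nm,(u,v) in dict(cover=(345,288),base=(299,240)).items():
    k=np.zeros_like(m);k[v-22:v+22,u-24:u+24]=m[v-22:v+22,u-24:u+24]
    ct=max(cv2.findContours(k,0,2)[0],key=cv2.contourArea)
    z=8 if nm=='cover' else 24
    P=np.array([plane(c,*q[0],z)[:2] for q in ct],np.float32); print(nm,cv2.minAreaRect(P),cv2.boxPoints(cv2.minAreaRect(P)).round().tolist())
E
```

```text
[[-0.    -0.897  0.442]
 [-0.     0.442  0.897]
 [-1.     0.    -0.001]]
[  0.136 -11.304 -11.801] [ -1.364 -12.056 -13.103]
cover ((447.1304626464844, -126.04669952392578), (48.35530471801758, 73.878173828125), 1.2539981603622437) [[422.0, -90.0], [424.0, -164.0], [472.0, -162.0], [470.0, -89.0]]
base ((457.8105163574219, 124.59066772460938), (72.50106811523438, 47.32710647583008), 80.92577362060547) [[429.0, 93.0], [475.0, 85.0], [487.0, 157.0], [440.0, 164.0]]
```

```bash
python3 -m jog '[{"tx":0,"ty":-0.8,"tz":-0.8,"turn":0.7,"grip":1},{"tx":0,"ty":-1.6,"tz":-1.6,"turn":1.5,"grip":1},{"tx":0,"ty":-2.4,"tz":-2.4,"turn":2.5,"grip":1},{"tx":0,"ty":-3.2,"tz":-3.2,"turn":3.5,"grip":1},{"tx":0,"ty":-4,"tz":-4,"turn":4.5,"grip":1},{"tx":0,"ty":-4.7,"tz":-4.8,"turn":5.5,"grip":1},{"tx":0,"ty":-5.4,"tz":-5.6,"turn":6.5,"grip":1},{"tx":0,"ty":-6.1,"tz":-6.4,"turn":7.5,"grip":1},{"tx":0,"ty":-6.8,"tz":-7.1,"turn":8.5,"grip":1},{"tx":0,"ty":-7.5,"tz":-7.8,"turn":9.5,"grip":1},{"tx":0,"ty":-8.2,"tz":-8.5,"turn":10.4,"grip":1},{"tx":0,"ty":-8.2,"tz":-8.5,"turn":10.4,"grip":1}]'
python3 -c "
from h import *
p,M,s=tool();print(M.round(3),units([450,-150,200]))"
```

```text
clock: 1.3
eef_pos: [387.8, 39.6, 205.6]
eef_rot: [-0.701, 1.57, -0.686]
wrist_force: [0.1, -0.1, -0.5]
finger_gap: 94.5
[[ 0.001 -0.015  1.   ]
 [-0.001  1.     0.015]
 [-1.    -0.001  0.001]] [ 0.145 -4.762  1.484]
```

```bash
cat >> h.py <<'E'
E
python3 - <<'E'
from h import *
c=shot('wrist','w1.png'); np.save('w1.npy',c,allow_pickle=True)
print(c['eye'],[np.round(proj(c,p,1)) for p in [(457,124,24),(447,-126,8),(462,-245,12)]])
E
python3 -m jog '[{"tx":0,"ty":-0.8,"tz":0.3,"grip":1},{"tx":0,"ty":-1.6,"tz":0.6,"grip":1},{"tx":0,"ty":-2.4,"tz":0.9,"grip":1},{"tx":0,"ty":-3.2,"tz":1.2,"grip":1},{"tx":0,"ty":-4,"tz":1.5,"grip":1},{"tx":0,"ty":-4.8,"tz":1.5,"grip":1},{"tx":0,"ty":-4.8,"tz":1.5,"grip":1},{"tx":0,"ty":-4.8,"tz":1.5,"grip":1}]'
python3 - <<'E'
from h import *
c=shot('wrist','w2.png'); np.save('w2.npy',c,allow_pickle=True)
print(c['eye'],[np.round(proj(c,p,1)) for p in [(457,124,24),(447,-126,8),(462,-245,12)]])
a=cv2.imread('pics/w1.png');b=cv2.imread('pics/w2.png')
cv2.imwrite('pics/w12.png',cv2.resize(np.vstack([a,b]),None,fx=.62,fy=.62,interpolation=cv2.INTER_AREA))
E
```

```text
[387.9303612  107.08864024 384.45991104] [array([384., 138.]), array([359., 359.]), array([364., 433.])]
[387.94314214 107.0291969  384.33891211] [array([384., 138.]), array([359., 359.]), array([363., 434.])]$[0]: bad value
```

View pics/w12.png

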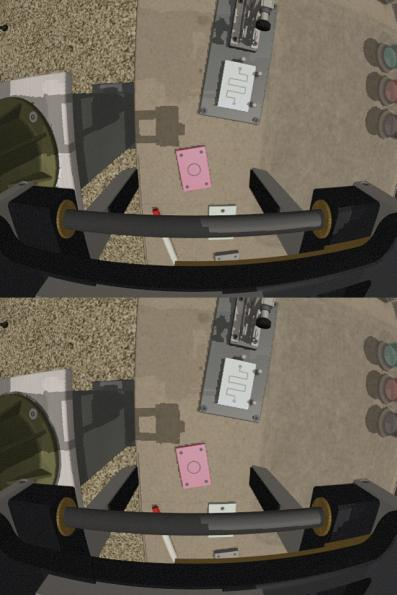

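Each row needs all its keys, so that move was refused. The picture is w1 twice: base at about (384,135) and pink at about (312,272) in full pixels. The gripper hides the lower half, so I should look with the TCP about 85 mm beyond a part in -y.

```bash
python3 -m jog '[{"tx":0,"ty":-0.8,"tz":0.3,"turn":0,"grip":1},{"tx":0,"ty":-1.6,"tz":0.6,"turn":0,"grip":1},{"tx":0,"ty":-2.4,"tz":0.9,"turn":0,"grip":1},{"tx":0,"ty":-3.2,"tz":1.0,"turn":0,"grip":1},{"tx":0,"ty":-4,"tz":1.0,"turn":0,"grip":1},{"tx":0,"ty":-4.8,"tz":1.0,"turn":0,"grip":1},{"tx":0,"ty":-5.6,"tz":1.0,"turn":0,"grip":1},{"tx":0,"ty":-6.3,"tz":1.0,"turn":0,"grip":1},{"tx":0,"ty":-6.3,"tz":1.0,"turn":0,"grip":1},{"tx":0,"ty":-6.3,"tz":1.0,"turn":0,"grip":1}]'
python3 - <<'E'
from h import *
c=shot('wrist','w2.png'); np.save('w2.npy',c,allow_pickle=True)
print(c['eye'],[np.round(proj(c,p,1)) for p in [(457,124,24),(447,-126,8),(462,-245,12)]])
E
python3 -m jog '[{"tx":0,"ty":-0.8,"tz":0,"turn":0,"grip":1},{"tx":0,"ty":-1.6,"tz":0,"turn":0,"grip":1},{"tx":0,"ty":-2.3,"tz":0,"turn":0,"grip":1},{"tx":0,"ty":-2.3,"tz":0,"turn":0,"grip":1},{"tx":0,"ty":-2.3,"tz":0,"turn":0,"grip":1}]'
python3 - <<'E'
from h import *
c=shot('wrist','w3.png'); np.save('w3.npy',c,allow_pickle=True)
print(c['eye'],[np.round(proj(c,p,1)) for p in [(457,124,24),(447,-126,8),(462,-245,12)]])
a=cv2.imread('pics/w2.png');b=cv2.imread('pics/w3.png')
cv2.imwrite('pics/w23.png',np.hstack([a[:420,180:580],b[:420,180:580]]))
E
```

```text
clock: 2.23
eef_pos: [433.1, -207.3, 205.1]
eef_rot: [2.345, 1.57, 2.368]
wrist_force: [-0.4, 1.1, 0.2]
finger_gap: 93.9
[ 432.89956838 -140.05032293  384.01195876] [array([341., -81.]), array([327., 140.]), array([338., 256.])]
clock: 2.7
eef_pos: [435.6, -298.8, 205.2]
eef_rot: [2.145, 1.57, 2.169]
wrist_force: [0.5, 0.9, 0.5]
finger_gap: 94.1
[ 435.237301   -231.4711542   384.07804353] [array([ 339., -136.]), array([327.,  52.]), array([339., 167.])]
```

View pics/w23.png

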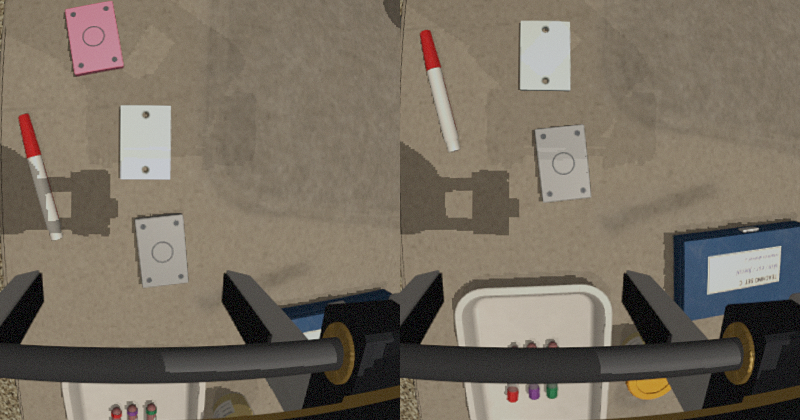

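The left half (w2) shows the cover at full px (325,142), the grey plate at (341,250) and the pen alongside. In the right half (w3) the cover is at (325,55) and the grey plate at (342,163). Both plates are clear of the fingers and can be measured from the two views.

```bash
cat >> h.py <<'E'
def ld(f): return np.load(f,allow_pickle=True).item()
def blob(c,u,v,lo,hi,w=55):
    """largest contour of HSV range within window, with rect corners"""
    h=cv2.cvtColor(c['image'],cv2.COLOR_RGB2HSV); m=cv2.inRange(h,lo,hi)
    k=np.zeros_like(m); sl=(slice(max(v-w,0),v+w),slice(max(u-w,0),u+w)); k[sl]=m[sl]
    k=cv2.morphologyEx(k,cv2.MORPH_CLOSE,np.ones((9,9))); k=cv2.morphologyEx(k,cv2.MORPH_OPEN,np.ones((3,3)))
    return max(cv2.findContours(k,0,cv2.CHAIN_APPROX_NONE)[0],key=cv2.contourArea).reshape(-1,2)
def rect(c,ct,z):
    P=np.array([plane(c,*q,z,True)[:2] for q in ct],np.float32); (x,y),(w,h),a=cv2.minAreaRect(P)
    if w>h: a+=90; w,h=h,w
    # yaw of the long side
    return np.array([x,y]),(w,h),(a+90)%180
E
python3 - <<'E'
from h import *
a,b=ld('w2.npy'),ld('w3.npy'); B=ld('w1.npy')
for c in (a,b):
    h=cv2.cvtColor(c['image'],cv2.COLOR_RGB2HSV)
    for q in [(310,142 if c is a else 55),(330,270 if c is a else 180),(480,150)]: print(h[q[1],q[0]],end=' ')
print()
rg=dict(cover=((0,0,170),(179,40,255)),press=((0,0,110),(179,26,255)),base=((0,0,170),(179,40,255)))
for n,z,L in [('cover',8,[(a,325,142),(b,325,55)]),('press',12,[(a,341,250),(b,342,163)]),('base',24,[(B,384,135)])]:
    rs=[]
    for c,u,v in L:
        ct=blob(c,u,v,*rg[n]); ctr,wh,ang=rect(c,ct,z); print(n,ctr.round(1),np.round(wh,1),round(ang,2))
        m=np.mean(cv2.boxPoints(cv2.minAreaRect(ct.astype(np.float32))),0); rs.append(ray(c,*m,True))
    if len(rs)==2: print('  tri',[np.round(t,1) for t in tri(*rs)])
E
```

```text
[ 41  10 199] [ 23  19 162] [ 18  56 127] [ 80   4 195] [ 22  17 167] [ 19  64 144] 
cover [ 445.7 -128.3] [49.4 75.1] 91.21
cover [ 445.1 -128.4] [49.2 74.8] 90.84
  tri [array([ 445.3, -128.4,    3.9]), np.float64(0.7)]
press [ 465.7 -240. ] [49.2 74.1] 97.99
press [ 465.7 -240.5] [49.2 74. ] 98.03
  tri [array([ 466. , -240.5,    6.5]), np.float64(0.3)]
base [460.9 126.7] [59.4 83.3] 81.91
```

```bash
python3 -c "
from h import *
p,M,s=tool();print(p,M.round(3),np.degrees(np.arctan2(M[1,2],M[0,2])),units([445.4,-128.4,40]),units([445.4,-128.4,2.5]))"
```

```text
[ 435.60464836 -298.14082951  205.33686261] [[-0.    -0.025  1.   ]
 [ 0.001  1.     0.025]
 [-1.     0.001 -0.   ]] 1.4277807110774652 [4.136 4.234 0.352] [5.073 4.233 0.352]
```

```bash
python3 -m jog '[{"tx":0.3,"ty":0.8,"tz":0.1,"turn":0.07,"grip":1},{"tx":0.9,"ty":1.5,"tz":0.2,"turn":0.07,"grip":1},{"tx":1.5,"ty":2.2,"tz":0.3,"turn":0.07,"grip":1},{"tx":2.1,"ty":2.9,"tz":0.35,"turn":0.07,"grip":1},{"tx":2.8,"ty":3.6,"tz":0.35,"turn":0.07,"grip":1},{"tx":3.4,"ty":4.23,"tz":0.35,"turn":0.07,"grip":1},{"tx":4,"ty":4.23,"tz":0.35,"turn":0.07,"grip":1},{"tx":4.1,"ty":4.23,"tz":0.35,"turn":0.07,"grip":1},{"tx":4.1,"ty":4.23,"tz":0.35,"turn":0.07,"grip":1}]'
python3 -c "
from h import *
print(units([445.4,-128.4,2.5]));c=shot('wrist','w4.png')"
```

```text
clock: 3.5
eef_pos: [444.7, -128.7, 41.1]
eef_rot: [2.745, 1.569, 2.764]
wrist_force: [-1.2, -0.3, -0.2]
finger_gap: 94.1
[0.965 0.007 0.019]
```

```bash
python3 -m jog '[{"tx":0.4,"ty":0,"tz":0.02,"turn":0,"grip":1},{"tx":0.7,"ty":0,"tz":0.02,"turn":0,"grip":1},{"tx":0.95,"ty":0,"tz":0.02,"turn":0,"grip":1},{"tx":0.95,"ty":0,"tz":0.02,"turn":0,"grip":1},{"tx":0.95,"ty":0,"tz":0.02,"turn":0,"grip":0.45},{"tx":0.95,"ty":0,"tz":0.02,"turn":0,"grip":0.45},{"tx":0.95,"ty":0,"tz":0.02,"turn":0,"grip":0.45},{"tx":0.95,"ty":0,"tz":0.02,"turn":0,"grip":0.45},{"tx":0.95,"ty":0,"tz":0.02,"turn":0,"grip":0.45}]' 15
```

```text
clock: 4.3
eef_pos: [446.2, -130.2, 3.9]
eef_rot: [-0.41, 1.57, -0.393]
wrist_force: [0.5, 0.1, 0.0]
finger_gap: 63.9
```

```bash
python3 -m jog '[{"tx":0.03,"ty":0,"tz":0,"turn":0,"grip":0.4},{"tx":0.03,"ty":0,"tz":0,"turn":0,"grip":0.4},{"tx":0.03,"ty":0,"tz":0,"turn":0,"grip":0.4},{"tx":0.03,"ty":0,"tz":0,"turn":0,"grip":0.4},{"tx":0.03,"ty":0,"tz":0,"turn":0,"grip":0.4},{"tx":0.03,"ty":0,"tz":0,"turn":0,"grip":0.4}]' 15
python3 -m jog '[{"tx":-0.2,"ty":0,"tz":0,"turn":0,"grip":0.4},{"tx":-0.6,"ty":0,"tz":0,"turn":0,"grip":0.4},{"tx":-1.2,"ty":0,"tz":0,"turn":0,"grip":0.4},{"tx":-1.8,"ty":0,"tz":0,"turn":0,"grip":0.4},{"tx":-2.4,"ty":0,"tz":0,"turn":0,"grip":0.4},{"tx":-3,"ty":0,"tz":0,"turn":0,"grip":0.4},{"tx":-3,"ty":0,"tz":0,"turn":0,"grip":0.4}]'
python3 - <<'E'
from h import *
p,M,s=tool();print(p,s['finger_gap'],np.degrees(np.arctan2(M[1,2],M[0,2])))
print(units([452,40,125]))
E
```

```text
clock: 4.8
eef_pos: [446.0, -130.0, 2.2]
eef_rot: [2.864, 1.571, 2.88]
wrist_force: [-0.4, 0.3, -0.4]
finger_gap: 49.9
clock: 5.38
eef_pos: [447.7, -130.7, 127.0]
eef_rot: [-0.38, 1.564, -0.364]
wrist_force: [0.7, 0.0, -0.2]
finger_gap: 49.9
[ 447.73336543 -130.67249359  126.99722388] 49.949576547626336 0.9533495555063368
[0.04  4.265 0.177]
```

Gap is 50 mm and the cover is held. Next I'll go in front of the nest and turn to the jig's angle (about 82°).

```bash
python3 -m jog '[{"tx":0,"ty":0.5,"tz":0,"turn":0.3,"grip":0.4},{"tx":0,"ty":1.1,"tz":0.05,"turn":0.6,"grip":0.4},{"tx":0,"ty":1.8,"tz":0.1,"turn":0.9,"grip":0.4},{"tx":0,"ty":2.5,"tz":0.1,"turn":1.2,"grip":0.4},{"tx":0,"ty":3.2,"tz":0.1,"turn":1.5,"grip":0.4},{"tx":0,"ty":3.7,"tz":0.1,"turn":1.5,"grip":0.4},{"tx":0,"ty":4,"tz":0.1,"turn":1.5,"grip":0.4},{"tx":0,"ty":4,"tz":0.1,"turn":1.5,"grip":0.4},{"tx":0,"ty":4,"tz":0.1,"turn":1.5,"grip":0.4}]'
python3 - <<'E'
from h import *
c=shot('wrist','w5.png'); np.save('w5.npy',c,allow_pickle=True)
cv2.imwrite('pics/w5c.png',cv2.resize(c['image'][0:420,150:550,::-1],None,fx=1.4,fy=1.4))
print(c['eye'],np.round(proj(c,(457,126,24),1)))
E
```

```text
clock: 6.13
eef_pos: [447.2, 30.1, 122.2]
eef_rot: [-2.529, 1.571, -2.669]
wrist_force: [-0.3, 0.1, -1.0]
finger_gap: 49.8
[457.88532708  96.91235616 300.9996869 ] [306. 115.]
```

View pics/w5c.png

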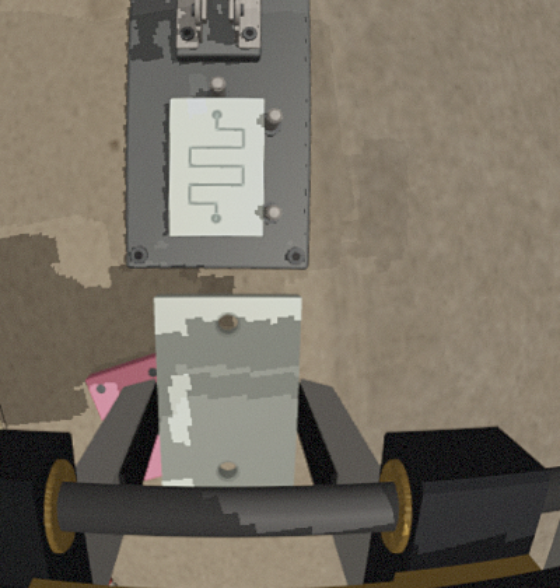

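The picture shows the held cover square between the fingers, its front edge at crop rows 296-297. Beyond it is the base at crop (217,165), with the two long-side pins at (273,118) and (271,211) and the short-side pin at (217,84). The arm is up and open, clear of the pile. Now I'll measure the base (w1 and w5) and the held cover.

```bash
python3 - <<'E'
from h import *
c=ld('w5.npy'); B=ld('w1.npy')
h=cv2.cvtColor(c['image'],cv2.COLOR_RGB2HSV); print(h[130,305],h[80,285],h[220,262],h[118,338])
rs=[]
for k,u,v,w in [(c,305,118,60),(B,384,135,50)]:
    ct=blob(k,u,v,(0,0,185),(179,60,255),w); r=rect(k,ct,24); print('base',r[0].round(1),np.round(r[1],1),round(r[2],2))
    bx=cv2.boxPoints(cv2.minAreaRect(ct.astype(np.float32))); bx=bx[np.argsort(bx[:,1])]
    bx=np.vstack([bx[:2][np.argsort(bx[:2,0])],bx[2:][np.argsort(bx[2:,0])]]); rs.append([ray(k,*q,True) for q in bx])
    print(bx.round(1).tolist())
for x,y in zip(*rs): print([np.round(t,1) for t in tri(x,y)])
# cover front edge: bright->gap, top line and sides
g=cv2.cvtColor(c['image'],cv2.COLOR_RGB2GRAY).astype(float)
z=127.5
fr=[]
for u in range(268,360,6):
    col=np.diff(g[198:225,u]); fr.append(plane(c,u,198.5+np.argmax(col),z,True)[:2])
L=[];Rr=[]
for v in range(216,262,4):
    row=np.diff(g[v,250:275]); L.append(plane(c,250.5+np.argmax(row),v,z,True)[:2])
    row=np.diff(g[v,350:375]); Rr.append(plane(c,350.5+np.argmin(row),v,z,True)[:2])
for n,P in (('front',fr),('L',L),('R',Rr)):
    vx,vy,x,y=cv2.fitLine(np.array(P,np.float32),cv2.DIST_HUBER,0,.01,.01).ravel(); print(n,np.round([x,y],1),round(np.degrees(np.arctan2(vy,vx))%180,2))
p,M,s=tool();print(p,np.degrees(np.arctan2(M[1,2],M[0,2])),M.round(3).tolist())
E
```

```text
[ 38  10 208] [ 98   5 212] [ 33  14 206] [ 30   9 141]
base [455.7 123.8] [49.5 73.6] 81.89
[[271.0, 70.0], [338.0, 70.0], [271.0, 167.0], [338.0, 167.0]]
base [455.4 123.3] [49.2 74.3] 81.61
[[363.3999938964844, 96.9000015258789], [412.5, 105.19999694824219], [350.79998779296875, 171.39999389648438], [399.8999938964844, 179.6999969482422]]
[array([436.4, 163.3,  25.4]), np.float64(0.6)]
[array([485.9, 157.8,  21.7]), np.float64(1.3)]
[array([425.8,  90.3,  23.1]), np.float64(1.3)]
[array([475.3,  83.5,  22.2]), np.float64(0.7)]
front [452.7  69.8] 171.93
L [427.2  60.9] 79.04
R [477.7  54.4] 84.35
[447.25639525  29.61987389 122.17122213] -8.031648313801556 [[-0.0, 0.14, 0.99], [-0.0, 0.99, -0.14], [-1.0, -0.0, -0.0]]
```

```bash
python3 -m jog '[{"tx":0,"ty":0.5,"tz":-0.05,"turn":0.03,"grip":0.4},{"tx":0,"ty":1,"tz":-0.1,"turn":0.03,"grip":0.4},{"tx":0,"ty":1.5,"tz":-0.16,"turn":0.03,"grip":0.4},{"tx":0.2,"ty":2,"tz":-0.16,"turn":0.03,"grip":0.4},{"tx":0.6,"ty":2.26,"tz":-0.16,"turn":0.03,"grip":0.4},{"tx":1,"ty":2.26,"tz":-0.16,"turn":0.03,"grip":0.4},{"tx":1.4,"ty":2.26,"tz":-0.16,"turn":0.03,"grip":0.4},{"tx":1.7,"ty":2.26,"tz":-0.16,"turn":0.03,"grip":0.4},{"tx":1.9,"ty":2.26,"tz":-0.16,"turn":0.03,"grip":0.4},{"tx":1.9,"ty":2.26,"tz":-0.16,"turn":0.03,"grip":0.4},{"tx":1.9,"ty":2.26,"tz":-0.16,"turn":0.03,"grip":0.4}]'
python3 - <<'E'
from h import *
p,M,s=tool();print(p,np.degrees(np.arctan2(M[1,2],M[0,2])),units([453.6,120.1,27]),s['wrist_force'])
E
```

```text
clock: 7.1
eef_pos: [453.8, 119.9, 46.4]
eef_rot: [-2.759, 1.57, -2.903]
wrist_force: [-0.7, 0.5, 1.1]
finger_gap: 49.8
[453.82355382 119.85376682  46.3873098 ] -8.279319507937673 [ 0.485  0.005 -0.006] [-0.73763527  0.50122778  1.14856504]
```

```bash
python3 -m jog '[{"tx":0.15,"ty":0,"tz":0,"turn":0,"grip":0.4},{"tx":0.3,"ty":0,"tz":0,"turn":0,"grip":0.4},{"tx":0.4,"ty":0,"tz":0,"turn":0,"grip":0.4},{"tx":0.48,"ty":0,"tz":0,"turn":0,"grip":0.4},{"tx":0.48,"ty":0,"tz":0,"turn":0,"grip":0.4},{"tx":0.48,"ty":0,"tz":0,"turn":0,"grip":0.4}]'
```

```text
clock: 7.6
eef_pos: [453.6, 120.4, 26.9]
eef_rot: [-2.697, 1.571, -2.841]
wrist_force: [-0.3, -0.4, 1.0]
finger_gap: 50.0
```

```bash
python3 -m jog '[{"tx":0,"ty":0,"tz":0,"turn":0,"grip":0.8},{"tx":0,"ty":0,"tz":0,"turn":0,"grip":0.8},{"tx":0,"ty":0,"tz":0,"turn":0,"grip":0.8},{"tx":0,"ty":0,"tz":0,"turn":0,"grip":0.8},{"tx":-0.5,"ty":0,"tz":0,"turn":0,"grip":0.8},{"tx":-1,"ty":0,"tz":0,"turn":0,"grip":0.8},{"tx":-1.5,"ty":-0.4,"tz":0,"turn":0,"grip":0.4},{"tx":-2,"ty":-1,"tz":0,"turn":0,"grip":0},{"tx":-2.4,"ty":-1.6,"tz":0.1,"turn":0,"grip":0},{"tx":-2.4,"ty":-2.25,"tz":0.16,"turn":0,"grip":0},{"tx":-2.4,"ty":-2.25,"tz":0.16,"turn":0,"grip":0},{"tx":-2.4,"ty":-2.25,"tz":0.16,"turn":0,"grip":0}]' 10
python3 - <<'E'
from h import *
c=shot('wrist','w6.png'); np.save('w6.npy',c,allow_pickle=True)
cv2.imwrite('pics/w6c.png',cv2.resize(c['image'][40:200,220:400,::-1],None,fx=3.4,fy=3.4))
ct=blob(c,305,118,(0,0,185),(179,60,255),65)
for z in (24,32):
    r=rect(c,ct,z); print(r[0].round(1),np.round(r[1],1),round(r[2],2))
E
```

```text
clock: 8.6
eef_pos: [447.2, 29.7, 123.3]
eef_rot: [0.221, 1.57, 0.075]
wrist_force: [0.1, 0.9, -0.6]
finger_gap: 38.7
[458.9 122.4] [58.1 77.2] 81.51
[458.9 121.6] [56.5 75. ] 81.51
```

View pics/w6c.png

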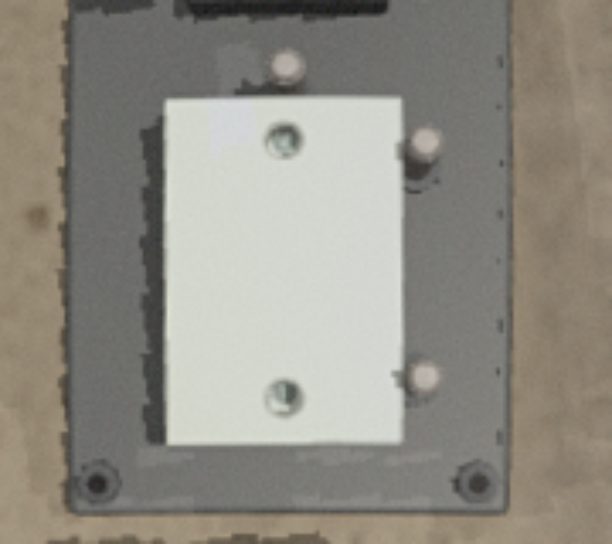

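The cover lies flat on the base, square, with small gaps to the pins: top edge at crop row 98 against the short-side pin at (286,68), right edge at 403 against pins at (425,142) and (424,377). Next is computing how far to nudge.

```bash
python3 - <<'E'
from h import *
c=ld('w6.npy')
e=lambda u,v,z: plane(c,220+u/3.4-.35,40+v/3.4-.35,z,True)
N=np.array([[.142,.99],[-.99,.142]])  # nest x,y
o=np.array([455.6,123.6])
for n,u,v,z in [('left',165,270,32),('right',403,270,32),('top',285,98,32),('bottom',285,443,32),('pinA',425,140,39),('pinB',424,375,39),('pinC',286,65,39),('hole1',284,137,32),('hole2',284,394,32)]:
    print(n,(N@(e(u,v,z)[:2]-o)).round(1))
print(units([*(o+N.T@np.array([-56,0])),60]), units([*(o+N.T@np.array([-48,0])),28]))
E
```

```text
left [-1.4 25.1]
right [ -1.8 -25.2]
top [35.9 -0.4]
bottom [-38.9  -0.1]
pinA [ 25.3 -29.4]
pinB [-24.4 -29.1]
pinC [41.6 -0.8]
hole1 [27.2 -0.2]
hole2 [-28.4   0. ]
[ 1.576  0.936 -0.122] [ 2.376  1.136 -0.123]
```

Pins fall within 0.5 mm of their stated places, so the frame is good. The cover sits about 1.5 mm short of the short-side pin and is flush in y. One gentle push along +x mends it.

```bash
python3 -m jog '[{"tx":0.4,"ty":0.3,"tz":-0.05,"turn":0,"grip":0},{"tx":1,"ty":0.6,"tz":-0.12,"turn":0,"grip":0},{"tx":1.6,"ty":0.9,"tz":-0.12,"turn":0,"grip":0},{"tx":2.1,"ty":0.93,"tz":-0.12,"turn":0,"grip":0},{"tx":2.37,"ty":0.93,"tz":-0.12,"turn":0,"grip":0},{"tx":2.37,"ty":0.93,"tz":-0.12,"turn":0,"grip":0},{"tx":2.37,"ty":1.05,"tz":-0.12,"turn":0,"grip":0},{"tx":2.37,"ty":1.1,"tz":-0.12,"turn":0,"grip":0},{"tx":2.37,"ty":1.14,"tz":-0.12,"turn":0,"grip":0},{"tx":2.37,"ty":1.16,"tz":-0.12,"turn":0,"grip":0},{"tx":2.37,"ty":1.18,"tz":-0.12,"turn":0,"grip":0},{"tx":2.37,"ty":1.18,"tz":-0.12,"turn":0,"grip":0}]' 10
cat >> h.py <<'E'
N=np.array([[.142,.99],[-.99,.142]]); O=np.array([455.6,123.6])
def nest(): 
    p,M,s=tool(); return (N@(p[:2]-O)).round(2),p[2].round(1),s['wrist_force'].round(1),round(s['finger_gap'],1)
def goal(x,y,z): return units([*(O+N.T@np.array([x,y])),z])
E
python3 -c "
from h import *
print(nest(),goal(-45.5,0,28))"
```

```text
clock: 9.65
eef_pos: [449.3, 77.9, 28.6]
eef_rot: [0.234, 1.57, 0.091]
wrist_force: [-0.4, 0.5, -0.2]
finger_gap: 0.5
(array([-46.12,  -0.28]), np.float64(28.6), array([-0.4,  0.5, -0.2]), 0.5) [ 0.015  0.015 -0.007]
```

```bash
python3 -m jog '[{"tx":0,"ty":0.015,"tz":0,"turn":0,"grip":0},{"tx":0,"ty":0.03,"tz":0,"turn":0,"grip":0},{"tx":0,"ty":0.03,"tz":0,"turn":0,"grip":0}]'
python3 -c "
from h import *
print(nest())"
python3 -m jog '[{"tx":0,"ty":-0.2,"tz":0,"turn":0,"grip":0},{"tx":-0.6,"ty":-0.5,"tz":0,"turn":0,"grip":0.3},{"tx":-1.4,"ty":-0.9,"tz":0,"turn":0,"grip":0.6},{"tx":-2.2,"ty":-1.18,"tz":0,"turn":0,"grip":1},{"tx":-2.37,"ty":-1.18,"tz":0,"turn":0,"grip":1},{"tx":-2.37,"ty":-1.18,"tz":0,"turn":0,"grip":1},{"tx":-2.37,"ty":-1.18,"tz":0,"turn":0,"grip":1}]'
cat >> h.py <<'E'
def topedges(c,z):
    "edges of the white/grey top plate along nest axes by gradient profiles, given plane z"
    g=cv2.GaussianBlur(cv2.cvtColor(c['image'],cv2.COLOR_RGB2GRAY),(3,3),0)
    def prof(f,a,b):
        t=np.arange(a,b,.1); P=[proj(c,[*(O+N.T@np.array(f(s))),z],True) for s in t]
        v=cv2.remap(g,np.array([[p[0] for p in P]],np.float32),np.array([[p[1] for p in P]],np.float32),1)[0].astype(float)
        d=np.abs(v[8:]-v[:-8]); return t[4:-4][np.argmax(d)]
    L=[prof(lambda s,k=k:(k,s),21,29) for k in (-30,-15,0,15,30)]
    Rr=[prof(lambda s,k=k:(k,s),-29,-21) for k in (-10,-5,0,5,10)]
    T=[prof(lambda s,k=k:(s,k),33,41) for k in (-20,-14,14,20)]
    B=[prof(lambda s,k=k:(s,k),-42,-33) for k in (-20,-10,0,10,20)]
    for n,q in zip('LRTB',(L,Rr,T,B)): print(n,np.round(q,1))
E
python3 - <<'E'
from h import *
topedges(ld('w6.npy'),32)
c=shot('wrist','w7.png'); np.save('w7.npy',c,allow_pickle=True); topedges(c,32)
E
```

```text
clock: 9.9
eef_pos: [449.4, 78.5, 28.4]
eef_rot: [-1.387, 1.57, -1.531]
wrist_force: [-1.1, -6.2, 3.9]
finger_gap: 0.6
(array([-45.52,  -0.22]), np.float64(28.4), array([-1.1, -6.2,  3.9]), 0.6)
clock: 10.48
eef_pos: [442.3, 32.2, 122.5]
eef_rot: [1.702, 1.571, 1.558]
wrist_force: [-1.1, -0.7, -0.6]
finger_gap: 37.0
L [25.2 25.5 25.5 25.2 25.4]
R [-24.8 -24.8 -25.1 -24.8 -24.8]
T [36.  36.5 36.2 36.4]
B [-38.9 -38.7 -39.2 -39.2 -39.1]
L [25.3 25.5 25.3 25.1 25.1]
R [-25.1 -25.  -25.  -25.  -25.1]
T [37.7 37.6 37.7 37.8]
B [-37.4 -37.4 -37.4 -37.4 -37.3]
```

The cover is now at about (+0.15, +0.1) mm in the nest frame, with 6 N felt at the pin. Fetching the steel plate at (465.9, -240.3), yaw 98°.

```bash
python3 -c "
from h import *
p,M,s=tool();print(np.degrees(np.arctan2(M[1,2],M[0,2])),units([465.9,-240.3,50]),units([465.9,-240.3,4]))"
```

```text
-8.227467334288491 [ 1.795 -6.662  1.57 ] [ 2.945 -6.662  1.571]
```

```bash
python3 -m jog '[{"tx":0,"ty":-0.7,"tz":0.2,"turn":-0.3,"grip":1},{"tx":0,"ty":-1.5,"tz":0.4,"turn":-0.7,"grip":1},{"tx":0,"ty":-2.3,"tz":0.6,"turn":-1.1,"grip":1},{"tx":0,"ty":-3.1,"tz":0.8,"turn":-1.5,"grip":1},{"tx":0,"ty":-3.9,"tz":1,"turn":-1.9,"grip":1},{"tx":0.2,"ty":-4.7,"tz":1.2,"turn":-2.3,"grip":1},{"tx":0.5,"ty":-5.5,"tz":1.4,"turn":-2.7,"grip":1},{"tx":0.9,"ty":-6.2,"tz":1.57,"turn":-2.7,"grip":1},{"tx":1.4,"ty":-6.66,"tz":1.57,"turn":-2.7,"grip":1},{"tx":1.8,"ty":-6.66,"tz":1.57,"turn":-2.7,"grip":1},{"tx":1.8,"ty":-6.66,"tz":1.57,"turn":-2.7,"grip":1},{"tx":1.8,"ty":-6.66,"tz":1.57,"turn":-2.7,"grip":1}]'
python3 -c "
from h import *
p,M,s=tool();print(np.degrees(np.arctan2(M[1,2],M[0,2])),units([465.9,-240.3,4]))"
```

```text
clock: 11.53
eef_pos: [465.9, -239.5, 49.5]
eef_rot: [2.424, 1.567, 2.563]
wrist_force: [-0.4, 0.2, -0.3]
finger_gap: 94.0
7.985668787154773 [ 1.138e+00 -2.300e-02  1.000e-03]
```

```bash
python3 -m jog '[{"tx":0.4,"ty":-0.02,"tz":0,"turn":0,"grip":1},{"tx":0.8,"ty":-0.02,"tz":0,"turn":0,"grip":1},{"tx":1.1,"ty":-0.02,"tz":0,"turn":0,"grip":0.9},{"tx":1.14,"ty":-0.02,"tz":0,"turn":0,"grip":0.45},{"tx":1.14,"ty":-0.02,"tz":0,"turn":0,"grip":0.4},{"tx":1.14,"ty":-0.02,"tz":0,"turn":0,"grip":0.4},{"tx":1.14,"ty":-0.02,"tz":0,"turn":0,"grip":0.4},{"tx":1.14,"ty":-0.02,"tz":0,"turn":0,"grip":0.4},{"tx":1.14,"ty":-0.02,"tz":0,"turn":0,"grip":0.4},{"tx":1.14,"ty":-0.02,"tz":0,"turn":0,"grip":0.4},{"tx":1.14,"ty":-0.02,"tz":0,"turn":0,"grip":0.4},{"tx":1.14,"ty":-0.02,"tz":0,"turn":0,"grip":0.4}]' 40
python3 -m jog '[{"tx":0,"ty":0,"tz":0,"turn":0,"grip":0.4},{"tx":0,"ty":0,"tz":0,"turn":0,"grip":0.4},{"tx":-0.3,"ty":0,"tz":0,"turn":0,"grip":0.4},{"tx":-0.8,"ty":0,"tz":0,"turn":0,"grip":0.4},{"tx":-1.4,"ty":0,"tz":0,"turn":0,"grip":0.4},{"tx":-2,"ty":0,"tz":0,"turn":0,"grip":0.4},{"tx":-2.6,"ty":0,"tz":0,"turn":0,"grip":0.4},{"tx":-3,"ty":0,"tz":0,"turn":0,"grip":0.4},{"tx":-3,"ty":0,"tz":0,"turn":0,"grip":0.4},{"tx":-3,"ty":0,"tz":0,"turn":0,"grip":0.4}]'
python3 -c "
from h import *
p,M,s=tool();print(p,np.degrees(np.arctan2(M[1,2],M[0,2])),goal(-95,0,125))"
```

```text
clock: 12.53
eef_pos: [466.6, -241.3, 6.0]
eef_rot: [-1.868, 1.571, -1.729]
wrist_force: [-3.5, 0.4, 7.0]
finger_gap: 49.5
clock: 13.37
eef_pos: [466.7, -241.1, 125.8]
eef_rot: [-0.599, 1.57, -0.46]
wrist_force: [0.3, -0.3, -4.2]
finger_gap: 49.2
[ 466.7487566  -241.13653849  125.83589286] 7.970430607620766 [0.017 6.787 0.328]
```

```bash
python3 -m jog '[{"tx":0,"ty":0.5,"tz":0,"turn":0.3,"grip":0.4},{"tx":0,"ty":1.2,"tz":0.05,"turn":0.6,"grip":0.4},{"tx":0,"ty":2,"tz":0.1,"turn":1,"grip":0.4},{"tx":0,"ty":2.8,"tz":0.2,"turn":1.4,"grip":0.4},{"tx":0,"ty":3.6,"tz":0.3,"turn":1.8,"grip":0.4},{"tx":0,"ty":4.4,"tz":0.33,"turn":2.2,"grip":0.4},{"tx":0,"ty":5.2,"tz":0.33,"turn":2.5,"grip":0.4},{"tx":0,"ty":5.9,"tz":0.33,"turn":2.7,"grip":0.4},{"tx":0,"ty":6.4,"tz":0.33,"turn":2.7,"grip":0.4},{"tx":0,"ty":6.79,"tz":0.33,"turn":2.7,"grip":0.4},{"tx":0,"ty":6.79,"tz":0.33,"turn":2.7,"grip":0.4},{"tx":0,"ty":6.79,"tz":0.33,"turn":2.7,"grip":0.4}]'
python3 - <<'E'
from h import *
c=shot('wrist','w8.png'); np.save('w8.npy',c,allow_pickle=True)
p,M,s=tool();print(p,nest(),np.degrees(np.arctan2(M[1,2],M[0,2])))
cv2.imwrite('pics/w8c.png',cv2.resize(c['image'][30:360,180:440,::-1],None,fx=1.8,fy=1.8))
topedges(c,32)
E
```

```text
clock: 14.37
eef_pos: [441.4, 30.0, 124.4]
eef_rot: [-2.99, 1.569, -3.132]
wrist_force: [0.7, 0.8, -2.2]
finger_gap: 49.3
[441.6778889   29.4260373  124.58415404] (array([-95.21,   0.41]), np.float64(124.6), array([ 0.1, -1.2, -4.1]), 49.1) -8.198500317506806
L [25.5 25.4 25.4 25.4 25.5]
R [-25.1 -25.  -25.1 -25.  -25.1]
T [38.  38.  38.  38.1]
B [-37.  -37.  -37.1 -37.1 -37. ]
```

View pics/w8c.png

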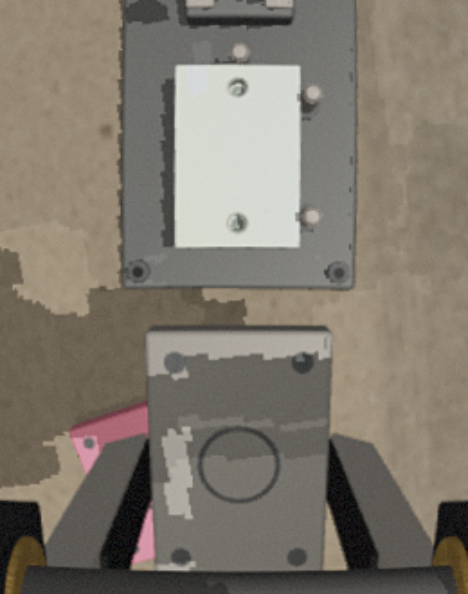

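The plate is held square, ring centre at crop (239,465), front top edge at row 332. The cover is against its pins and unmoved. Next I'll get the plate's offset from the TCP.

```bash
python3 - <<'E'
from h import *
c=ld('w8.npy'); e=lambda u,v,z: N@(plane(c,180+u/1.8-.2,30+v/1.8-.2,z,True)[:2]-O)
T=np.array([-95.2,.2])
for z in (130,133):
  print(z,[(n,(e(u,v,z)-T).round(1)) for n,u,v in [('ring',239,465),('h1',175,363),('h2',303,363),('h3',181,557),('h4',297,557),('fl',147,333),('fr',330,332)]])
print(goal(-1.5,.3,60),goal(-1.5,.3,37))
E
```

```text
130 [('ring', array([ 2.1, -0.9])), ('h1', array([31. , 16.1])), ('h2', array([ 31. , -17.9])), ('h3', array([-27. ,  16.1])), ('h4', array([-27. , -17.9])), ('fl', array([39.1, 23.4])), ('fr', array([ 39.4, -24.9]))]
133 [('ring', array([ 3.3, -0.9])), ('h1', array([31.6, 15.8])), ('h2', array([ 31.6, -17.6])), ('h3', array([-25.4,  15.8])), ('h4', array([-25.3, -17.6])), ('fl', array([39.6, 23. ])), ('fr', array([ 39.9, -24.5]))]
[1.614 2.343 0.004] [2.189 2.343 0.005]
```

```bash
python3 -c "
from h import *
print(goal(-3.3,1.8,60),nest())"
```

```text
[ 1.614  2.298 -0.034] (array([-95.21,   0.41]), np.float64(124.6), array([ 0.1, -1.2, -4.1]), 49.1)
```

```bash
python3 -m jog '[{"tx":0,"ty":0.4,"tz":-0.03,"turn":0,"grip":0.4},{"tx":0,"ty":0.9,"tz":-0.03,"turn":0,"grip":0.4},{"tx":0,"ty":1.4,"tz":-0.03,"turn":0,"grip":0.4},{"tx":0.1,"ty":1.9,"tz":-0.03,"turn":0,"grip":0.4},{"tx":0.4,"ty":2.2,"tz":-0.03,"turn":0,"grip":0.4},{"tx":0.8,"ty":2.3,"tz":-0.03,"turn":0,"grip":0.4},{"tx":1.2,"ty":2.3,"tz":-0.03,"turn":0,"grip":0.4},{"tx":1.5,"ty":2.3,"tz":-0.03,"turn":0,"grip":0.4},{"tx":1.6,"ty":2.3,"tz":-0.03,"turn":0,"grip":0.4},{"tx":1.6,"ty":2.3,"tz":-0.03,"turn":0,"grip":0.4},{"tx":1.6,"ty":2.3,"tz":-0.03,"turn":0,"grip":0.4}]'
python3 -c "
from h import *
p,M,s=tool();print(nest(),goal(-3.3,1.8,39),np.degrees(np.arctan2(M[1,2],M[0,2])))"
```

```text
clock: 15.33
eef_pos: [454.3, 120.4, 61.7]
eef_rot: [-2.622, 1.571, -2.766]
wrist_force: [-0.3, -0.4, -3.4]
finger_gap: 49.6
(array([-3.39,  0.78]), np.float64(61.7), array([-0.3, -0.4, -3.4]), 49.6) [ 0.567  0.002 -0.025] -8.277975056996908
```

```bash
python3 -m jog '[{"tx":0,"ty":0,"tz":-0.025,"turn":0,"grip":0.4},{"tx":0.15,"ty":0,"tz":-0.025,"turn":0,"grip":0.4},{"tx":0.3,"ty":0,"tz":-0.025,"turn":0,"grip":0.4},{"tx":0.42,"ty":0,"tz":-0.025,"turn":0,"grip":0.4},{"tx":0.52,"ty":0,"tz":-0.025,"turn":0,"grip":0.4},{"tx":0.57,"ty":0,"tz":-0.025,"turn":0,"grip":0.4},{"tx":0.57,"ty":0,"tz":-0.025,"turn":0,"grip":0.4},{"tx":0.57,"ty":0,"tz":-0.025,"turn":0,"grip":0.4}]'
python3 -c "
from h import *
print(nest())"
```

```text
clock: 16.0
eef_pos: [453.1, 121.0, 38.6]
eef_rot: [-2.577, 1.571, -2.721]
wrist_force: [0.2, -0.8, -3.9]
finger_gap: 49.2
(array([-2.88,  2.1 ]), np.float64(38.6), array([ 0.2, -0.8, -3.9]), 49.2)
```

Still hanging free (-3.9 N). I'll lower in small steps.

```bash
python3 -m jog '[{"tx":0.03,"ty":0,"tz":0,"turn":0,"grip":0.4},{"tx":0.03,"ty":0,"tz":0,"turn":0,"grip":0.4},{"tx":0.03,"ty":0,"tz":0,"turn":0,"grip":0.4}]'
python3 -m jog '[{"tx":0.02,"ty":0,"tz":0,"turn":0,"grip":0.4},{"tx":0.02,"ty":0,"tz":0,"turn":0,"grip":0.4},{"tx":0.02,"ty":0,"tz":0,"turn":0,"grip":0.4}]'
```

```text
clock: 16.25
eef_pos: [453.3, 121.1, 38.0]
eef_rot: [0.333, 1.57, 0.19]
wrist_force: [-2.3, -0.2, 5.2]
finger_gap: 49.4
clock: 16.5
eef_pos: [453.3, 121.1, 37.9]
eef_rot: [0.25, 1.57, 0.106]
wrist_force: [-8.0, -1.9, 18.4]
finger_gap: 49.3
```

In contact. I'll back off a hair, release, retreat and look.

```bash
python3 -m jog '[{"tx":-0.03,"ty":0,"tz":0,"turn":0,"grip":0.4},{"tx":-0.03,"ty":0,"tz":0,"turn":0,"grip":0.8},{"tx":-0.03,"ty":0,"tz":0,"turn":0,"grip":0.8},{"tx":-0.03,"ty":0,"tz":0,"turn":0,"grip":0.8},{"tx":-0.03,"ty":0,"tz":0,"turn":0,"grip":0.8},{"tx":-0.03,"ty":0,"tz":0,"turn":0,"grip":0.8},{"tx":-0.5,"ty":0,"tz":0,"turn":0,"grip":0.8},{"tx":-1,"ty":0,"tz":0,"turn":0,"grip":0.8},{"tx":-1.5,"ty":-0.5,"tz":0,"turn":0,"grip":0.5},{"tx":-2,"ty":-1.2,"tz":0,"turn":0,"grip":0},{"tx":-2.15,"ty":-1.9,"tz":0,"turn":0,"grip":0},{"tx":-2.15,"ty":-2.3,"tz":0,"turn":0,"grip":0}]' 10
python3 -m jog '[{"tx":0,"ty":0,"tz":0,"turn":0,"grip":0},{"tx":0,"ty":0,"tz":0,"turn":0,"grip":0}]'
python3 - <<'E'
from h import *
c=shot('wrist','w9.png'); np.save('w9.npy',c,allow_pickle=True)
print(nest()); topedges(c,44)
cv2.imwrite('pics/w9c.png',cv2.resize(c['image'][30:200,220:400,::-1],None,fx=3.3,fy=3.3))
E
```

```text
clock: 17.5
eef_pos: [440.3, 28.2, 124.4]
eef_rot: [0.046, 1.568, -0.098]
wrist_force: [0.0, -0.4, -0.2]
finger_gap: 52.1
clock: 17.67
eef_pos: [439.9, 29.7, 122.7]
eef_rot: [0.529, 1.571, 0.384]
wrist_force: [-0.3, 0.5, -0.5]
finger_gap: 38.5
(array([-94.58,   2.26]), np.float64(122.5), array([ 0.1,  0.4, -0.7]), 34.7)
L [25.  25.1 25.  25.1 25. ]
R [-23.5 -24.2 -23.6 -23.7 -23.7]
T [35.2 35.6 35.  35.1]
B [-38.3 -38.3 -38.3 -38.3 -38.2]
```

View pics/w9c.png

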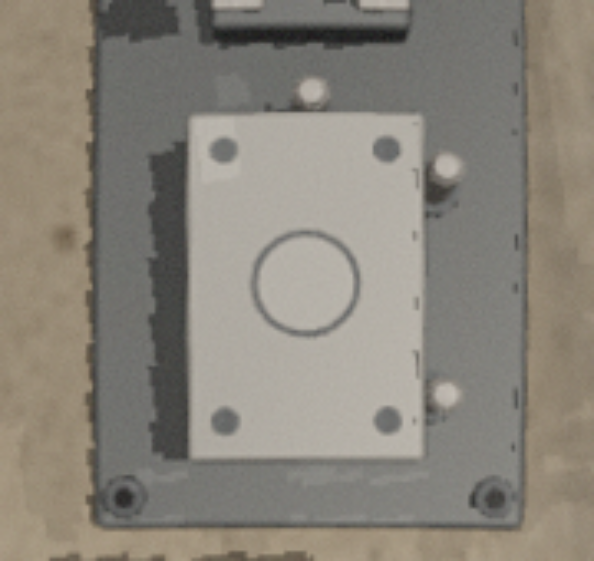

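The plate lies flat and square, about -1.5 mm in x and +0.6 mm in y of its place. I'll apply the same push along x, at z = 37.

```bash
python3 -c "
from h import *
print(goal(-55,0.5,37),goal(-45.8,0.5,37))"
```

```text
[2.138 0.989 0.043] [2.138 1.219 0.042]
```

```bash
python3 -m jog '[{"tx":0.4,"ty":0.3,"tz":0.04,"turn":0,"grip":0},{"tx":1,"ty":0.6,"tz":0.04,"turn":0,"grip":0},{"tx":1.6,"ty":0.9,"tz":0.04,"turn":0,"grip":0},{"tx":2,"ty":0.99,"tz":0.04,"turn":0,"grip":0},{"tx":2.14,"ty":0.99,"tz":0.04,"turn":0,"grip":0},{"tx":2.14,"ty":0.99,"tz":0.04,"turn":0,"grip":0},{"tx":2.14,"ty":1.1,"tz":0.04,"turn":0,"grip":0},{"tx":2.14,"ty":1.15,"tz":0.04,"turn":0,"grip":0},{"tx":2.14,"ty":1.18,"tz":0.04,"turn":0,"grip":0},{"tx":2.14,"ty":1.2,"tz":0.04,"turn":0,"grip":0},{"tx":2.14,"ty":1.22,"tz":0.04,"turn":0,"grip":0},{"tx":2.14,"ty":1.22,"tz":0.04,"turn":0,"grip":0}]' 10
python3 -c "
from h import *
print(nest(),goal(-45.5,0.5,37))"
```

```text
clock: 18.72
eef_pos: [449.0, 77.7, 37.9]
eef_rot: [-0.174, 1.569, -0.318]
wrist_force: [-0.3, -4.4, 3.4]
finger_gap: 0.2
(array([-4.636e+01, -3.000e-02]), np.float64(37.9), array([-0.3, -4.4,  3.4]), 0.2) [ 0.022  0.021 -0.013]
```

```bash
python3 -m jog '[{"tx":0,"ty":0.015,"tz":0,"turn":0,"grip":0},{"tx":0,"ty":0.015,"tz":0,"turn":0,"grip":0}]'
python3 -m jog '[{"tx":0,"ty":-0.2,"tz":0,"turn":0,"grip":0},{"tx":-0.6,"ty":-0.5,"tz":0,"turn":0,"grip":0},{"tx":-1.4,"ty":-0.9,"tz":0,"turn":0,"grip":0},{"tx":-2,"ty":-1.2,"tz":0,"turn":0,"grip":0},{"tx":-2.14,"ty":-1.2,"tz":0,"turn":0,"grip":0},{"tx":-2.14,"ty":-1.2,"tz":0,"turn":0,"grip":0}]'
python3 - <<'E'
from h import *
c=shot('wrist','w10.png'); np.save('w10.npy',c,allow_pickle=True)
print(nest()); topedges(c,44)
E
```

```text
clock: 18.88
eef_pos: [449.1, 78.2, 37.8]
eef_rot: [-0.196, 1.569, -0.34]
wrist_force: [0.0, -4.8, 4.3]
finger_gap: 1.0
clock: 19.38
eef_pos: [442.4, 30.6, 124.1]
eef_rot: [0.213, 1.567, 0.068]
wrist_force: [0.3, 0.3, -0.2]
finger_gap: 0.7
(array([-93.59,   0.58]), np.float64(122.6), array([ 0.1,  1.5, -0.2]), 0.2)
L [25.  25.  24.8 25.3 24.8]
R [-23.6 -23.8 -23.5 -23.5 -23.6]
T [36.8 37.  36.8 37.4]
B [-36.4 -36.3 -36.4 -36.4 -36.2]
```

The plate is now about (+0.3, +0.65) mm in the nest frame, within tolerance of the cover. Next comes the clamp: rise over it and check the handle once.

```bash
python3 -m jog '[{"tx":-0.6,"ty":0,"tz":0,"turn":0,"grip":0},{"tx":-1.3,"ty":0.2,"tz":0,"turn":0,"grip":0.2},{"tx":-2,"ty":0.6,"tz":0,"turn":0,"grip":0.5},{"tx":-2.6,"ty":1.2,"tz":0,"turn":0,"grip":0.5},{"tx":-2.7,"ty":1.9,"tz":0,"turn":0,"grip":0.5},{"tx":-2.7,"ty":2.7,"tz":0,"turn":0,"grip":0.5},{"tx":-2.7,"ty":3.5,"tz":0,"turn":0,"grip":0.5},{"tx":-2.7,"ty":4.2,"tz":0,"turn":0,"grip":0.5},{"tx":-2.7,"ty":4.8,"tz":0,"turn":0,"grip":0.5},{"tx":-2.7,"ty":4.8,"tz":0,"turn":0,"grip":0.5},{"tx":-2.7,"ty":4.8,"tz":0,"turn":0,"grip":0.5}]'
python3 - <<'E'
from h import *
c=shot('wrist','w11.png'); np.save('w11.npy',c,allow_pickle=True)
print(nest(),proj(c,[*(O+N.T@np.array([193,0])),142],True),proj(c,[*(O+N.T@np.array([212,0])),161],True))
cv2.imwrite('pics/w11c.png',c['image'][:400,140:500,::-1])
E
```

```text
clock: 20.35
eef_pos: [468.5, 222.2, 228.5]
eef_rot: [-2.663, 1.568, -2.805]
wrist_force: [-0.6, 0.4, 0.1]
finger_gap: 46.6
(array([98.65,  0.96]), np.float64(228.9), array([-0.2,  0.6, -0.2]), 47.0) (np.float64(312.6835682154645), np.float64(116.44576602768447)) (np.float64(312.659577044852), np.float64(85.59801546940707))
```

View pics/w11c.png

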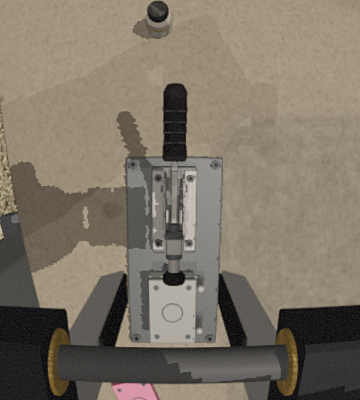

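The sleeve appears at full px (315, 85-160), its end at row 85, against a predicted (313,86), so the stated handle pose holds to about 2 mm. The bottle is well beyond it, at crop (158,20). I'll pinch the handle from above.

```bash
python3 -c "
from h import *
print(goal(193,-0.8,228),goal(193,-0.8,123))"
```

```text
[0.02  2.36  0.044] [2.645 2.363 0.05 ]
```

```bash
python3 -m jog '[{"tx":0,"ty":0.6,"tz":0.045,"turn":0,"grip":0.5},{"tx":0,"ty":1.3,"tz":0.045,"turn":0,"grip":0.5},{"tx":0,"ty":2,"tz":0.045,"turn":0,"grip":0.5},{"tx":0.2,"ty":2.36,"tz":0.045,"turn":0,"grip":0.5},{"tx":0.7,"ty":2.36,"tz":0.045,"turn":0,"grip":0.5},{"tx":1.3,"ty":2.36,"tz":0.045,"turn":0,"grip":0.5},{"tx":1.9,"ty":2.36,"tz":0.045,"turn":0,"grip":0.5},{"tx":2.4,"ty":2.36,"tz":0.045,"turn":0,"grip":0.5},{"tx":2.65,"ty":2.36,"tz":0.045,"turn":0,"grip":0.5},{"tx":2.65,"ty":2.36,"tz":0.045,"turn":0,"grip":0.5},{"tx":2.65,"ty":2.36,"tz":0.045,"turn":0,"grip":0.3},{"tx":2.65,"ty":2.36,"tz":0.045,"turn":0,"grip":0.1}]' 30
python3 -m jog '[{"tx":0,"ty":0,"tz":0,"turn":0,"grip":0.05},{"tx":0,"ty":0,"tz":0,"turn":0,"grip":0.05},{"tx":0,"ty":0,"tz":0,"turn":0,"grip":0.05},{"tx":0,"ty":0,"tz":0,"turn":0,"grip":0.05},{"tx":0,"ty":0,"tz":0,"turn":0,"grip":0.05},{"tx":0,"ty":0,"tz":0,"turn":0,"grip":0.05}]'
python3 -c "
from h import *
print(nest(),goal(208,-.8,96-.8-2))"
```

```text
clock: 21.4
eef_pos: [485.1, 314.3, 126.0]
eef_rot: [0.655, 1.569, 0.511]
wrist_force: [0.6, 0.1, 0.6]
finger_gap: 36.9
clock: 21.9
eef_pos: [483.4, 315.0, 125.2]
eef_rot: [2.911, 1.569, 2.768]
wrist_force: [-9.1, 1.7, 8.2]
finger_gap: 15.5
(array([193.41,  -0.34]), np.float64(125.2), array([-9.1,  1.7,  8.2]), 15.5) [0.799 0.366 0.013]
```

Gripped at 15.5 mm. Now I'll lead it along its given path as far as the spring.

```bash
python3 -m jog '[{"tx":0.1,"ty":0.12,"tz":-0.02,"turn":0,"grip":0.05},{"tx":0.22,"ty":0.25,"tz":-0.02,"turn":0,"grip":0.05},{"tx":0.35,"ty":0.37,"tz":-0.03,"turn":0,"grip":0.05},{"tx":0.44,"ty":0.38,"tz":-0.03,"turn":0,"grip":0.05},{"tx":0.53,"ty":0.37,"tz":-0.03,"turn":0,"grip":0.05},{"tx":0.66,"ty":0.32,"tz":-0.03,"turn":0,"grip":0.05},{"tx":0.8,"ty":0.25,"tz":-0.03,"turn":0,"grip":0.05},{"tx":0.93,"ty":0.2,"tz":-0.03,"turn":0,"grip":0.05},{"tx":1.05,"ty":0.15,"tz":-0.03,"turn":0,"grip":0.05},{"tx":1.15,"ty":0.13,"tz":-0.03,"turn":0,"grip":0.05},{"tx":1.15,"ty":0.13,"tz":-0.03,"turn":0,"grip":0.05}]'
python3 - <<'E'
from h import *
c=shot('side','s1.png'); print(nest())
u,v=map(int,proj(c,[*(O+N.T@np.array([100,0])),60])); print(u,v)
cv2.imwrite('pics/s1c.png',cv2.resize(c['image'][max(v-90,0):v+70,u-100:u+100,::-1],None,fx=3.5,fy=3.5))
E
```

```text
clock: 22.82
eef_pos: [483.7, 319.3, 78.1]
eef_rot: [-2.234, 1.57, -2.378]
wrist_force: [-2.6, -3.4, -1.6]
finger_gap: 15.7
(array([ 1.9778e+02, -8.0000e-02]), np.float64(78.3), array([-3.2,  0.5,  0.2]), 15.6)
263 277
```

View pics/s1c.png

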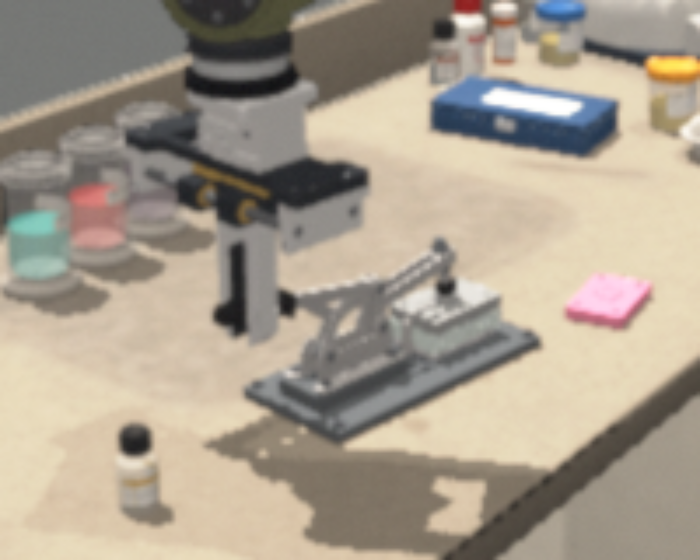

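The handle is led well: the foot at crop (446,285) is just over the plate's ring and the pile is square. Now I'll press past the dead point.

```bash
python3 -m jog '[{"tx":0.12,"ty":-0.02,"tz":0,"turn":0,"grip":0.05},{"tx":0.25,"ty":-0.03,"tz":0,"turn":0,"grip":0.05},{"tx":0.38,"ty":-0.05,"tz":0,"turn":0,"grip":0.05},{"tx":0.5,"ty":-0.06,"tz":0,"turn":0,"grip":0.05},{"tx":0.62,"ty":-0.08,"tz":0,"turn":0,"grip":0.05},{"tx":0.74,"ty":-0.08,"tz":0,"turn":0,"grip":0.05},{"tx":0.84,"ty":-0.08,"tz":0,"turn":0,"grip":0.05},{"tx":0.92,"ty":-0.08,"tz":0,"turn":0,"grip":0.05},{"tx":0.92,"ty":-0.08,"tz":0,"turn":0,"grip":0.05}]' 40
python3 -c "
from h import *
print(nest(),goal(194,0,41))"
```

```text
clock: 23.62
eef_pos: [483.4, 316.4, 41.2]
eef_rot: [-2.522, 1.57, -2.666]
wrist_force: [-2.3, 1.9, 0.6]
finger_gap: 15.7
(array([ 1.9485e+02, -1.2000e-01]), np.float64(41.2), array([-2.3,  1.9,  0.6]), 15.7) [ 0.004 -0.02  -0.003]
```

```bash
python3 -m jog '[{"tx":0.05,"ty":0,"tz":0,"turn":0,"grip":0.05},{"tx":0.1,"ty":0,"tz":0,"turn":0,"grip":0.05},{"tx":0.1,"ty":0,"tz":0,"turn":0,"grip":0.05}]'
```

```text
clock: 23.87
eef_pos: [483.4, 316.3, 37.3]
eef_rot: [-2.396, 1.57, -2.54]
wrist_force: [-3.2, -0.3, 0.8]
finger_gap: 15.3
```

No stop force is felt, so I'll release, rise and look at the handle.

```bash
python3 -m jog '[{"tx":0,"ty":0,"tz":0,"turn":0,"grip":0.5},{"tx":0,"ty":0,"tz":0,"turn":0,"grip":0.5},{"tx":0,"ty":0,"tz":0,"turn":0,"grip":0.5},{"tx":0,"ty":0,"tz":0,"turn":0,"grip":0.5},{"tx":-0.5,"ty":0,"tz":0,"turn":0,"grip":0.5},{"tx":-1,"ty":0,"tz":0,"turn":0,"grip":0.5},{"tx":-1.6,"ty":0,"tz":0,"turn":0,"grip":0.5},{"tx":-2.2,"ty":0,"tz":0,"turn":0,"grip":0.3},{"tx":-2.2,"ty":0,"tz":0,"turn":0,"grip":0},{"tx":-2.2,"ty":0,"tz":0,"turn":0,"grip":0}]' 20
python3 - <<'E'
from h import *
c=shot('side','s2.png'); print(nest())
for t in [(194,60),(221,56),(155,66),(197,90)]: print(t,np.round(proj(c,[*(O+N.T@np.array([t[0],0])),t[1]])))
u,v=263,277
cv2.imwrite('pics/s2c.png',cv2.resize(c['image'][v-70:v+60,u-85:u+75,::-1],None,fx=4.5,fy=4.5))
E
```

```text
clock: 24.7
eef_pos: [484.2, 316.8, 127.1]
eef_rot: [0.645, 1.568, 0.501]
wrist_force: [0.0, 0.6, -0.6]
finger_gap: 30.3
(array([194.86,  -0.33]), np.float64(125.7), array([ 0.4,  0.2, -0.7]), 26.4)
(194, 60) [236. 289.]
(221, 56) [227. 294.]
(155, 66) [248. 282.]
(197, 90) [234. 279.]
```

View pics/s2c.png

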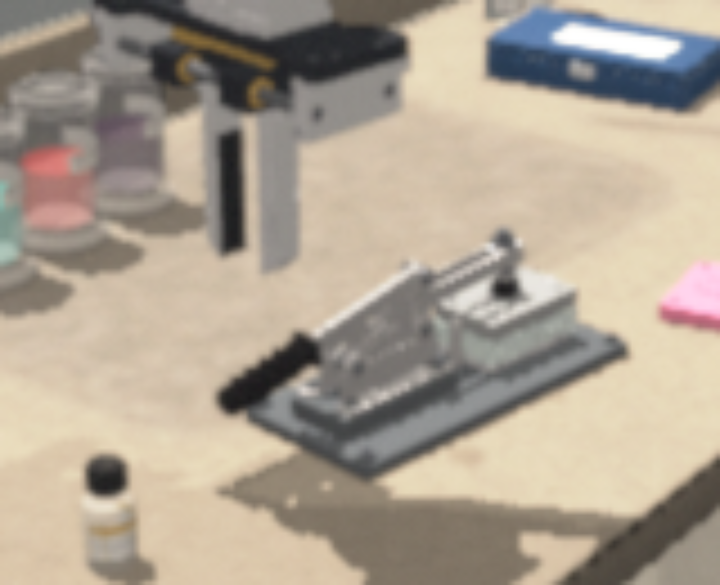

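The handle lies sloping down and stays so after release: sleeve end at crop (228,400), predicted shut (220,391). I'll confirm the stop with a light push from above with shut fingers.

```bash
python3 -m jog '[{"tx":0,"ty":0,"tz":0,"turn":0,"grip":0},{"tx":0,"ty":0,"tz":0,"turn":0,"grip":0},{"tx":0,"ty":0,"tz":0,"turn":0,"grip":0},{"tx":0.4,"ty":0,"tz":0,"turn":0,"grip":0},{"tx":0.9,"ty":0,"tz":0,"turn":0,"grip":0},{"tx":1.3,"ty":0,"tz":0,"turn":0,"grip":0},{"tx":1.48,"ty":0,"tz":0,"turn":0,"grip":0},{"tx":1.54,"ty":0,"tz":0,"turn":0,"grip":0},{"tx":1.6,"ty":0,"tz":0,"turn":0,"grip":0},{"tx":1.6,"ty":0,"tz":0,"turn":0,"grip":0}]'
python3 -m jog '[{"tx":0.05,"ty":0,"tz":0,"turn":0,"grip":0},{"tx":0.05,"ty":0,"tz":0,"turn":0,"grip":0}]'
```

```text
clock: 25.58
eef_pos: [483.7, 316.6, 62.5]
eef_rot: [0.779, 1.57, 0.635]
wrist_force: [-3.2, -1.9, 5.3]
finger_gap: 0.5
clock: 25.75
eef_pos: [484.0, 316.8, 61.0]
eef_rot: [0.718, 1.569, 0.574]
wrist_force: [-2.8, -0.3, 7.0]
finger_gap: 0.3
```

Firm at 7 N, with the sleeve centre about 39 mm over the nest, which is the stop under load. I'll retreat to the w11 viewpoint and compare the pile there.

```bash
python3 -m jog '[{"tx":-0.6,"ty":0,"tz":0,"turn":0,"grip":0.2},{"tx":-1.4,"ty":0,"tz":0,"turn":0,"grip":0.5},{"tx":-2.2,"ty":0,"tz":0,"turn":0,"grip":0.5},{"tx":-3,"ty":-0.2,"tz":0,"turn":0,"grip":0.5},{"tx":-3.8,"ty":-0.7,"tz":0,"turn":0,"grip":0.5},{"tx":-4.2,"ty":-1.3,"tz":0,"turn":0,"grip":0.5},{"tx":-4.2,"ty":-2,"tz":0,"turn":0,"grip":0.5},{"tx":-4.2,"ty":-2.4,"tz":0,"turn":0,"grip":0.5},{"tx":-4.2,"ty":-2.4,"tz":0,"turn":0,"grip":0.5},{"tx":-4.2,"ty":-2.4,"tz":0,"turn":0,"grip":0.5}]'
python3 - <<'E'
from h import *
c=shot('wrist','w12.png'); print(nest()); topedges(ld('w11.npy'),44); topedges(c,44)
s=shot('side','s3.png'); a=c['image'][60:400,230:400,::-1]
b=cv2.resize(s['image'][217:330,185:325,::-1],None,fx=3,fy=3,interpolation=cv2.INTER_CUBIC)[:339]
cv2.imwrite('pics/fin.png',np.hstack([a[:339],b]))
E
```

```text
clock: 26.58
eef_pos: [470.2, 221.3, 228.8]
eef_rot: [0.563, 1.569, 0.418]
wrist_force: [-0.4, 0.4, -0.4]
finger_gap: 47.1
(array([99.35, -0.41]), np.float64(228.4), array([0.2, 0.2, 0.2]), 47.0)
L [24.2 25.  25.7 25.6 25.1]
R [-23.8 -24.4 -23.5 -23.3 -23.4]
T [37.9 37.8 37.8 37.8]
B [-41.6 -41.6 -41.6 -41.6 -41.6]
L [24.4 25.2 25.4 25.4 25. ]
R [-23.7 -23.6 -23.5 -23.4 -23.2]
T [37.6 37.5 37.5 37.6]
B [-41.6 -41.6 -41.6 -41.6 -41.6]
```

The pile edges are unchanged by the clamping (B is the jig/finger occlusion edge in both views, not the plate). Handing in.

```bash
python3 -c "
from h import *
print(nest()); print(manip.sign_off())"
```

```text
(array([99.64, -0.28]), np.float64(228.1), array([ 0.3, -0.3, -0.1]), 47.2)
the job is handed in; nothing more can be done
None
```

I laid the cover on the base layer and the steel plate on the cover, and pushed each along x towards the short-side pin. Then I led the clamp handle past its dead point until it shut, and handed the job in at about 26.6 s.

**Checks that passed:**
- **Pile:** In the wrist camera the cover's centre was within about 0.3 mm of the base's measured place. The steel plate was at about (+0.3, +0.65) mm, and both plates lay square. The pile's visible edges stayed within about 0.3 mm when the clamp closed, bar one noisy edge reading.
- **Clamp:** After release the handle stayed in its shut slope. A 7 N push from above met it at the height of the stop under load, with the foot on the plate's ring.
- **Robot and other objects:** The arm was clear at hand-in with no wrist force. I never moved the pen, bottle or cup, though I did not measure their places again at the end.

**Checks that fell short:**
- **Stop while leading the handle:** Pressing on with the handle pinched gave no clear stop force, so I checked with the later push instead.
- **Plate's near edge:** In the last view the edge reading at the open -x end did not fall on the plate, so that edge was not checked again after clamping.
- **Cover under the plate:** The steel plate hides the cover, so I could not measure its position again after the plate went on.
- **Final picture:** The last picture was refused because I had reached the limit of 12.

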